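# Fold the angle gauge and lay it in its sloping case

### The arm

A 6-joint arm with a two-finger parallel gripper is mounted at the origin on the work surface; the furniture and walls round the work are solid. World frame = base frame: x ahead of the robot, y to its left, z up, the work surface at z = 0. Lengths are in m, angles in rad, forces in N, time in s.
With the tool pointing down it reaches from about 0.325 to 0.9 m from the base axis. Payload 6.1 kg.
Tool frame: the origin (TCP) lies midway between the tips of the shut fingers; the grasp point (between the pads) lies 19 mm behind it; x points along the fingers, y is the direction in which the jaws open and shut, and the axes are right-handed (so a half turn about x gives the same grasp; the last joint's range is limited). The gripper opens to 85 mm and grips with 20 to 120 N. Pads are 22 mm wide; open, the fingers measure 114 mm over their backs; the gripper's body (76 mm by 85 mm) begins 54 mm behind the grasp point. The pads swing forward as they close: fully open they stand 13 mm farther back than shut.
Start: joints at [-1.385, 0.22, 1.526, -0, 1.395, -0.126], TCP at [0.192, -0.595, 0.231] pointing down, gripper open.
Joint ranges: [-2.98, 2.98], [-0.91, 2.08], [0.09, 2.57], [-1.24, 4.39], [0.2, 2.65], [-2.68, 2.68]. Speed limits (rad/s): [2.57, 2.57, 3.01, 3.14, 3.14, 3.14].

### API

Orientations are given as [roll, pitch, yaw] about the fixed x, y, z axes, in that order (R = Rz(yaw) Ry(pitch) Rx(roll)).
In Python, from plant import movep, move_l, set_joints, gripper_to, hold, inverse_kinematics, observe, get_image, get_calibration, Unreachable, job_done gives the robot as it stands. Calls block until the motion is done:
- movep(position, orientation): joint-space move of the TCP to a pose.
- move_l(position, feed=0.15, rotation=None, max_force=None): straight line of the TCP; rotation=None keeps the orientation; feed is the mean speed in m/s. With max_force (N) it stops when the force on the tool has changed by that much, and returns True; else False.
- set_joints(angles): joint-space move.
- gripper_to(opening, f_grip=None): finger opening in m; f_grip is the grip in N (None keeps the last); returns when the fingers have stopped.
- hold(seconds).
- inverse_kinematics(position, orientation): joint angles nearest the present ones, or None.
- observe(): the state.
- get_image(name): name is "scene" or "side" or "wrist"; returns (picture, depth): 384x512x3 uint8, red, green, blue; 384x512 float32, m along the optical axis (not along the pixel's ray), 0 where there is no reading.
- get_calibration(name): a dict with "intrinsics" (3x3 intrinsics, pixels), "world_from_camera" (4x4, takes a point from camera to world coordinates). Camera axes: x right, y down, z forward; pixel columns grow to the right and rows downward; lengths in m; the calibration is good to about 2 mm. A picture is of the moment at which its call begins: read the wrist's pose just before it. get_calibration takes no time and is no camera call; for the wrist camera it gives the pose at the moment of the call.
A pose or a line that the arm cannot do raises Unreachable and nothing moves.
- job_done(): hands the job in, once; it reports no verdict.
The state is a dict: "time_s": time; "q": joint angles; "joint_velocities": joint speeds; "joint_torque": joint torques, N m; "eef_pos": TCP position; "tcp_rot": TCP orientation; "ft_force": force on the tool from outside, world axes, zero at the start; "torque": the same for the moment, N m; "opening": finger opening in m.
Only numpy, scipy, OpenCV 4.12 (cv2) and the standard library are available. Lean on these libraries where they do the work, as an engineer would, in place of code of your own. Each camera call takes 0.05 s, during which the arm holds its last target.

### The job

Fold the two-armed wooden angle gauge fully shut, then lay it in its sloping wooden case, down flat on the case's floor between the walls before you let go of it. Leave it there folded, and leave the other things on the bench where they are.

Things in the scene. Friction and masses are not known exactly. Their poses are not given: they have to be found in the camera images.
- gauge: Folding angle gauge lying loose: two pale wooden arms hinged at one end, about 0.2 kg. Pose of the FIRST arm; origin at the underside, mid-point of the folded gauge (152 long, 34 wide, 20 mm tall, 24 at the hinge). x runs from hinge to tips, z up. First arm: x -62 to +76, y -17 to -1 mm. Second arm: y +1 to +17 mm when folded; it swings about the hinge pin (x -64, y 0) towards +y.
- gauge_arm (a joint): Angle in rad between the gauge's arms: 0 folded side by side, positive = second arm swung open. Starts 0.4 to 0.7. Friction of 0.05 N m keeps it where left; no spring or catch. Squeezing both arms together 30 to 45 mm from the pin folds it (there they start about 47 to 69 mm across their outsides).
- gauge_hinge (a point): The gauge's upright hinge pin, 10 mm above the underside; round brass hinge discs of radius 12 mm surround it. Each arm is 138 mm long, 16 mm wide, 20 mm tall and starts 2 mm from the pin.
- case_tray: Storage case: shallow open wooden tray fixed on a dark stand, sloping 30 degrees down to its front. Origin: centre of the floor's upper face, 65 mm above the bench. x runs up the slope, y along its length (level), z square to the floor, leaning 30 degrees roughly towards the robot. Inside 170 (y) x 48 mm (x). The gauge may lie either way round.
- beeswax: Bystander: round brown cake of wax, 62 mm across, 22 mm tall; origin at its underside.
- sanding_block: Bystander: wooden sanding block, 63 x 110 x 30 mm; origin at its underside.
- mug: Bystander: green mug, 96 mm tall, 86 mm wide; origin at its underside.
- case_front (a point): Middle of the tray's low front edge, at floor level, 30 mm from the floor's centre. Walls are 14 mm high and 6 mm thick; both long walls are cut away down to the floor over the middle 84 mm to make room for fingers.

How it is judged:
On the way, in this order (a step that is already met when the one before it is completed fails the run):
1. the gauge is folded shut (within 0.12 rad) (value of joint gauge_arm below 0.12 rad), for 0.2 s.
2. the folded gauge is down on the case's floor, flat within 10 degrees, while still held by the fingers (value of joint gauge_arm below 0.15 rad and contact force between the fingers and gauge above 1 N and angle between the z axis of gauge and the z axis of case_tray, either way round below 0.175 rad and z of gauge in the frame of case_tray below 0.008 m and x of gauge in the frame of case_tray between -0.014 and 0.014 m and y of gauge in the frame of case_tray between -0.02 and 0.02 m), for 0.1 s.
At the end, for the whole second after the job is handed in: The gauge lies at rest in the case: folded (arms within 0.15 rad), flat on the sloping floor (within 0.10 rad and 5 mm), along the case (within 0.15 rad), its middle within 14 mm across and 20 mm along of the floor's centre, released (value of joint gauge_arm below 0.15 rad and angle between the z axis of gauge and the z axis of case_tray, either way round below 0.1 rad and angle between the x axis of gauge and the y axis of case_tray, either way round below 0.15 rad and z of gauge in the frame of case_tray between -0.004 and 0.005 m and x of gauge in the frame of case_tray between -0.014 and 0.014 m and y of gauge in the frame of case_tray between -0.02 and 0.02 m and linear speed of gauge below 0.02 m/s); the robot touches nothing.
It fails at once if the wax cake, the sanding block or the mug is pushed more than 30 mm away (distance of any of beeswax, sanding_block, mug from where it was at the start of the episode above 0.03 m).
It also fails if it takes over 45 s, if anything falls off the work surface, if the arm or the gripper's body presses on something with over 40 N, if the wrist force passes 120 N, or if a joint passes its speed limit or range.

## Working session

There is one attempt and no reset: what is moved stays moved. The work goes in short steps, each a Python script; the robot and the scene stay as the last script left them, time stands still between calls to the robot, and variables do not carry over. Pictures are saved under pics/ and viewed, and the job is handed in when it is done.

```bash
mkdir -p pics; ls
python3 - <<'E'
from plant import *
import cv2,numpy as np
for n in ["scene","side","wrist"]:
    c=get_calibration(n); p,d=get_image(n)
    cv2.imwrite(f"pics/{n}0.png",p[:,:,::-1]); np.savez(f"pics/{n}0.npz",p=p,d=d,K=c["intrinsics"],T=c["world_from_camera"])
    print(n,np.round(c["world_from_camera"],3).tolist())
print(observe())
E
```

```text
pics
scene [[-0.893, -0.284, 0.35, 0.067], [-0.451, 0.564, -0.692, 0.955], [-0.001, -0.776, -0.631, 0.824], [0.0, 0.0, 0.0, 1.0]]
side [[-0.915, -0.249, 0.317, 0.19], [-0.403, 0.568, -0.717, 0.835], [-0.002, -0.785, -0.62, 0.694], [0.0, 0.0, 0.0, 1.0]]
wrist [[0.308, -0.917, -0.254, 0.257], [-0.952, -0.297, -0.081, -0.574], [-0.001, 0.267, -0.964, 0.372], [0.0, 0.0, 0.0, 1.0]]
{'time_s': 0.15, 'q': array([-1.38512348e+00,  2.21068663e-01,  1.52733032e+00, -1.91471727e-05,
        1.39470524e+00, -1.26066387e-01]), 'joint_velocities': array([ 1.47664682e-03, -2.74085602e-03, -3.82192785e-03,  3.16365860e-04,
        1.07327252e-03, -3.45957802e-05]), 'joint_torque': array([ 7.72350031e-04, -4.97484899e+01, -3.89903426e+01, -3.41080295e-04,
        7.19491261e-03,  3.31687616e-06]), 'eef_pos': array([ 0.19162127, -0.59441688,  0.23044539]), 'tcp_rot': array([-1.68439553,  1.56928464,  1.76893973]), 'ft_force': array([-0.53692117,  0.21830826,  0.43302616]), 'torque': array([ 0.0415463 , -0.025861  ,  0.00550674]), 'opening': 0.08538907562025091}
```

View pics/scene0.png

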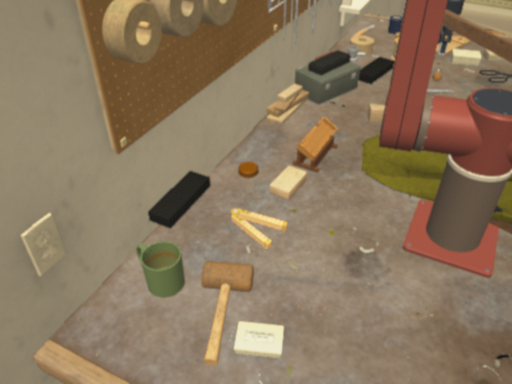

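View pics/side0.png

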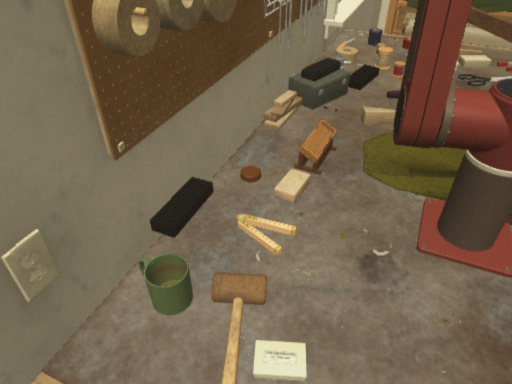

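View pics/wrist0.png

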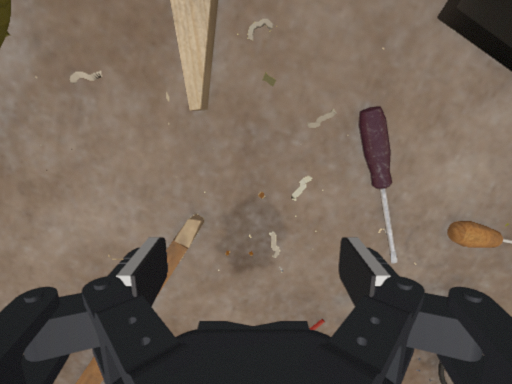

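The scene picture shows the gauge with its hinge near (236,214) and tips near (286,225) and (267,243). The case is at (318,142), the block at (290,180), the wax at (248,169) and the mug at (162,268).

```bash
cat > h.py <<'E'
import numpy as np,cv2
def cloud(f):
    z=np.load(f); d=z["d"]; K=z["K"];T=z["T"]
    v,u=np.mgrid[:d.shape[0],:d.shape[1]]
    P=np.stack([(u-K[0,2])/K[0,0]*d,(v-K[1,2])/K[1,1]*d,d],-1)
    return z["p"],P@T[:3,:3].T+T[:3,3],d
E
python3 - <<'E'
from h import *
for n in ["scene","side"]:
    p,P,d=cloud(f"pics/{n}0.npz")
    pts={"scene":[(236,214),(286,225),(267,243),(318,142),(330,125),(290,180),(248,169),(162,250),(250,270),(228,272),(183,195),(258,229)],"side":[(240,218),(293,231),(278,249),(318,142),(293,183),(250,173),(168,262)]}[n]
    for u,v in pts: print(n,(u,v),np.round(P[v,u],3))
    im=p[:,:,::-1][100:270,130:360]; cv2.imwrite(f"pics/{n}0c.png",cv2.resize(im,None,fx=3.4,fy=3.4,interpolation=cv2.INTER_CUBIC))
E
```

```text
scene (236, 214) [0.516 0.193 0.022]
scene (286, 225) [0.384 0.168 0.018]
scene (267, 243) [0.399 0.248 0.018]
scene (318, 142) [ 0.429 -0.168  0.06 ]
scene (330, 125) [ 0.426 -0.265  0.068]
scene (290, 180) [0.445 0.004 0.027]
scene (248, 169) [0.581 0.002 0.02 ]
scene (162, 250) [0.579 0.42  0.071]
scene (250, 270) [0.379 0.375 0.061]
scene (228, 272) [0.421 0.399 0.058]
scene (183, 195) [0.673 0.204 0.036]
scene (258, 229) [ 0.45   0.196 -0.002]
side (240, 218) [0.527 0.19  0.019]
side (293, 231) [0.389 0.176 0.016]
side (278, 249) [0.401 0.246 0.016]
side (318, 142) [ 0.437 -0.177  0.059]
side (293, 183) [0.449 0.011 0.029]
side (250, 173) [0.584 0.005 0.02 ]
side (168, 262) [0.58  0.419 0.07 ]
```

View pics/side0c.png

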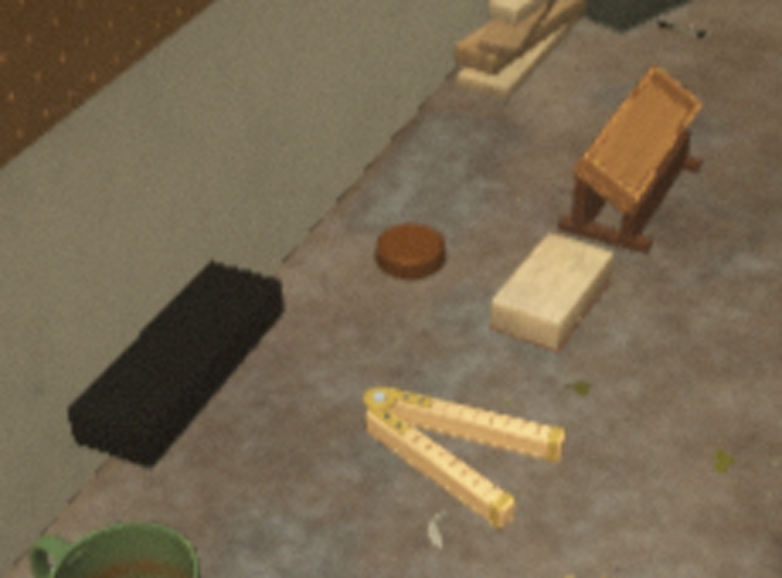

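```bash
cat >> h.py <<'E'
from scipy.spatial.transform import Rotation as Ro
def ori(appr,jaw):
    x=np.array(appr,float);x/=np.linalg.norm(x); y=np.array(jaw,float); y-=x*(x@y); y/=np.linalg.norm(y)
    R=np.stack([x,y,np.cross(x,y)],1); return R
def rpy(R): return Ro.from_matrix(R).as_euler('xyz').tolist()
def snap(n,tag):
    from plant import get_calibration,get_image
    c=get_calibration(n); p,d=get_image(n); cv2.imwrite(f"pics/{n}{tag}.png",p[:,:,::-1])
    np.savez(f"pics/{n}{tag}.npz",p=p,d=d,K=c["intrinsics"],T=c["world_from_camera"]); return c["world_from_camera"]
E
python3 - <<'E'
from plant import *
from h import *
o=observe(); R=Ro.from_euler('xyz',o['tcp_rot']).as_matrix()
T=get_calibration("wrist")["world_from_camera"]
print("cam in tool",R.T@(T[:3,3]-o['eef_pos']), R.T@T[:3,2])
for nm,pos,R in [("g+",(0.42,0.2,0.23),ori((0,0,-1),(0.0,1,0))),("g-",(0.42,0.2,0.23),ori((0,0,-1),(0.0,-1,0))),
  ("t+",(0.36,-0.2,0.25),ori((0.5,0,-.866),(.866,0,.5))),("t-",(0.36,-0.2,0.25),ori((0.5,0,-.866),(-.866,0,-.5))),
  ("p+",(0.43,-0.2,0.07),ori((0.5,0,-.866),(.866,0,.5))),("p-",(0.43,-0.2,0.07),ori((0.5,0,-.866),(-.866,0,-.5))),
  ("ty",(0.36,-0.2,0.25),ori((0.3,0,-.9),(0,1,0))),("ty-",(0.36,-0.2,0.25),ori((0.3,0,-.9),(0,-1,0)))]:
    print(nm,inverse_kinematics(pos,rpy(R)))
E
```

```text
cam in tool [-0.14129506  0.00042048 -0.06847833] [0.96372274 0.001005   0.26690348]
g+ [ 2.74640853e-01 -1.71045990e-01  1.92786429e+00 -4.44089210e-16
  1.38477435e+00 -1.29615547e+00]
g- [ 2.74640853e-01 -1.71045990e-01  1.92786429e+00 -4.44089210e-16
  1.38477435e+00  1.84543718e+00]
t+ [-1.08976372 -0.74294299  2.35522809  0.47796889  1.30044171 -1.16589532]
t- [-1.08976372 -0.74294299  2.35522809  0.47796889  1.30044171  1.97569733]
p+ [-0.89023845 -0.25357245  2.41934198  0.62304421  0.72883758 -1.31107765]
p- [-0.89023845 -0.25357245  2.41934198  0.62304421  0.72883758  1.830515  ]
ty [-0.91156148 -0.59151266  2.2238822   0.26124265  1.31635694 -2.52388665]
ty- [-0.91156148 -0.59151266  2.2238822   0.26124265  1.31635694  0.61770601]<sys>:0: UserWarning: Gimbal lock detected. Setting third angle to zero since it is not possible to uniquely determine all angles.
```

```bash
python3 - <<'E' 2>/dev/null
from plant import *
from h import *
movep((0.38,-0.2,0.25),rpy(ori((0.3,0,-.9),(0,-1,0)))); hold(0.2)
print(snap("wrist","T").round(3).tolist())
movep((0.41,0.2,0.22),rpy(ori((0,0,-1),(0,-1,0)))); hold(0.2)
print(snap("wrist","G").round(3).tolist())
print(observe()["time_s"])
E
```

```text
[[-0.0, -0.999, 0.051, 0.4], [-1.0, 0.0, -0.001, -0.201], [0.001, -0.051, -0.999, 0.405], [0.0, 0.0, 0.0, 1.0]]
[[-0.001, -0.964, -0.266, 0.479], [-1.0, 0.001, -0.0, 0.199], [0.001, 0.266, -0.964, 0.362], [0.0, 0.0, 0.0, 1.0]]
3.7417
```

View pics/wristT.png

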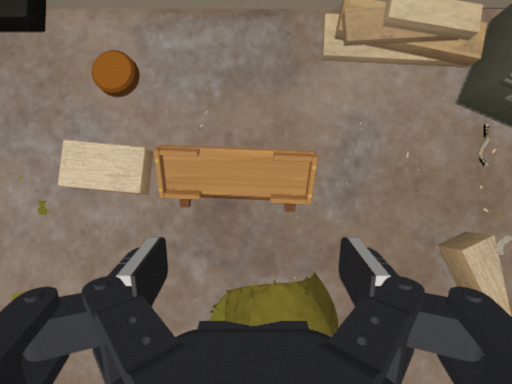

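View pics/wristG.png

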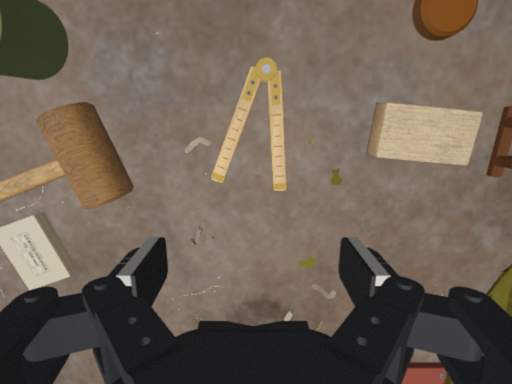

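Wrist picture T shows the tray with corners near (156,146), (317,152), (312,203) and (160,200). In wrist picture G the hinge is at (265,69) and the arm tips are at about (218,181) and (280,188). I'll enlarge both for accuracy.

Run:
```python
from h import *
p=cv2.imread("pics/wristT.png")[135:220,145:330]; cv2.imwrite("pics/Tc.png",cv2.resize(p,None,fx=4,fy=4,interpolation=cv2.INTER_CUBIC))
p=cv2.imread("pics/wristG.png")[50:200,190:320]; cv2.imwrite("pics/Gc.png",cv2.resize(p,None,fx=4,fy=4,interpolation=cv2.INTER_CUBIC))
p,P,d=cloud("pics/wristT.npz")
Q=P[160:190,175:300].reshape(-1,3); Q=Q[np.isfinite(Q).all(1)&(Q[:,2]>.03)]
c=np.median(Q,0)
for _ in range(5):
    A=Q-Q.mean(0); n=np.linalg.svd(A,full_matrices=False)[2][2]; r=A@n; Q=Q[abs(r)<max(2*r.std(),1e-3)]
print("floor mean",Q.mean(0),"n",n*np.sign(n[2]),r.std(),len(Q), "tilt",np.degrees(np.arccos(abs(n[2]))))
p,P,d=cloud("pics/wristG.npz")
for u,v in [(265,69),(218,178),(280,185),(240,122),(277,122)]: print((u,v),P[v,u].round(4))
```

```text
floor mean [ 0.43843163 -0.181591    0.06293452] n [-0.5014531   0.02262795  0.86488887] 0.0005534134549631543 3317 tilt 30.129981604321753
(265, 69) [0.5249 0.1852 0.0213]
(218, 178) [0.4024 0.2409 0.0198]
(280, 185) [0.3933 0.1654 0.0186]
(240, 122) [0.4684 0.2134 0.0191]
(277, 122) [0.4684 0.1706 0.0183]
```

View pics/Tc.png

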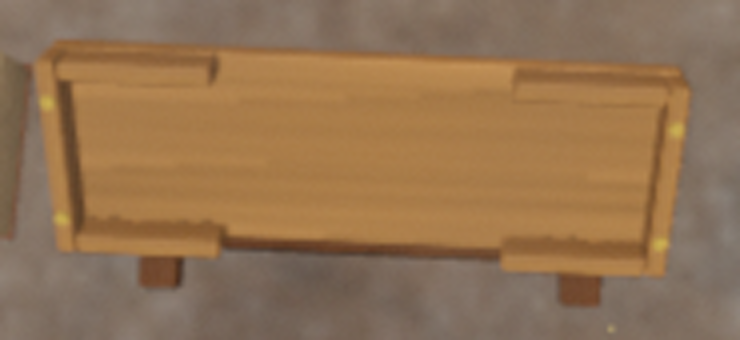

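View pics/Gc.png

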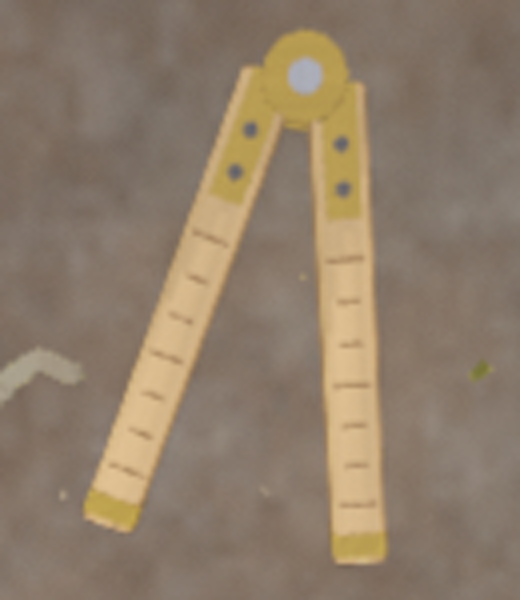

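```bash
cat > tray.py <<'E'
from h import *
z=np.load("pics/wristT.npz");K=z["K"];T=z["T"]
n=np.array([-0.5014531,0.02262795,0.86488887]);m=np.array([0.43843163,-0.181591,0.06293452])
def hit(c,h):
    u=145+(c[0]+.5)/4-.5;v=135+(c[1]+.5)/4-.5
    r=T[:3,:3]@np.linalg.solve(K,[u,v,1]);o=T[:3,3];q=m+h*n
    return o+r*((q-o)@n)/(r@n)
if __name__=="__main__":
    C=[hit(c,.014) for c in [(37,60),(690,90),(664,275),(60,252)]]
    for i in range(4): print(C[i].round(4),np.linalg.norm(C[i]-C[(i+1)%4]).round(4))
    print("centre",(np.mean(C,0)-.014*n).round(4))
    D=[hit(c,.014) for c in [(214,75),(515,90),(502,254),(221,238)]]
    for i in range(4): print(D[i].round(4),np.linalg.norm(D[i]-D[(i+1)%4]).round(4))
    print("c2",(np.mean(D,0)-.014*n).round(4))
    F=[hit(c,0) for c in [(300,53),(440,59),(440,249),(300,243)]]
    for i in range(4): print(F[i].round(4),np.linalg.norm(F[i]-F[(i+1)%4]).round(4))
    print(np.mean(F,0))
    for a,b in [(C[1],C[0]),(C[2],C[3]),(F[1],F[0]),(F[2],F[3])]: print("long ax",((a-b)/np.linalg.norm(a-b)).round(3))
E
python3 tray.py
```

```text
[ 0.4631 -0.0922  0.0911] 0.1797
[ 0.4548 -0.2717  0.091 ] 0.0583
[ 0.4044 -0.2699  0.0617] 0.1804
[ 0.4113 -0.0897  0.061 ] 0.06
centre [ 0.4404 -0.1812  0.0641]
[ 0.4591 -0.1407  0.0901] 0.0831
[ 0.455  -0.2237  0.0898] 0.0514
[ 0.4106 -0.2216  0.064 ] 0.0833
[ 0.4153 -0.1384  0.0646] 0.0508
c2 [ 0.442  -0.1814  0.065 ]
[ 0.4675 -0.1632  0.0793] 0.04
[ 0.4657 -0.2031  0.0793] 0.0614
[ 0.4126 -0.2033  0.0485] 0.0434
[ 0.4145 -0.1599  0.0485] 0.0614
[ 0.44007125 -0.18238431  0.06390591]
long ax [-0.046 -0.999 -0.001]
long ax [-0.038 -0.999  0.004]
long ax [-0.043 -0.999  0.001]
long ax [-0.043 -0.999  0.001]
```

```bash
cat > g.py <<'E'
from h import *
z=np.load("pics/wristG.npz");K=z["K"];T=z["T"]
def hit(c,h):
    u=190+(c[0]+.5)/4-.5;v=50+(c[1]+.5)/4-.5
    r=T[:3,:3]@np.linalg.solve(K,[u,v,1]);o=T[:3,3]
    return (o+r*(h-o[2])/r[2])[:2]
h=hit((305,75),.024)
a0,a1=hit((245,150),.02),hit((111,515),.02)
b0,b1=hit((342,165),.02),hit((359,552),.02)
print("hinge",h,a1,b1)
da=(a1-a0)/np.linalg.norm(a1-a0);db=(b1-b0)/np.linalg.norm(b1-b0)
print("angle",np.arccos(da@db),"len",np.linalg.norm(a1-h),np.linalg.norm(b1-h))
for d,p in [(da,a1),(db,b1)]:
    nn=np.array([-d[1],d[0]]);print("offset",nn@(p-h),"along",d@(p-h))
bi=(da+db)/np.linalg.norm(da+db);print("bisector",bi,np.degrees(np.arctan2(bi[1],bi[0])))
for s in [.03,.035,.04,.045]: print(s,h+s*bi)
E
python3 g.py
```

```text
hinge [0.52514823 0.18436657] [0.40202203 0.24165262] [0.39034287 0.16617849]
angle 0.43993739316741864 len 0.1358004131190911 0.1360268115240616
offset -0.008344713868490446 along 0.13554378611271278
offset 0.009264473282645127 along 0.1357109538253922
bisector [-0.98816266  0.15340974] 171.17542201684213
0.03 [0.49550335 0.18896886]
0.035 [0.49056254 0.18973591]
0.04 [0.48562173 0.19050296]
0.045 [0.48068091 0.19127001]
```

```bash
python3 - <<'E' 2>/dev/null
from plant import *
from h import *
h=np.array([0.52515,0.18437]);bi=np.array([-0.98816,0.15341]);jaw=np.array([-0.15341,-0.98816,0])
p=h+.038*bi; R=rpy(ori((0,0,-1),jaw))
movep((*p,.09),R)
print(move_l((*p,.004),feed=.12,max_force=8)); print(observe()["eef_pos"])
gripper_to(0.033,f_grip=30)
hold(.3);o=observe();print(o["opening"],o["time_s"],o["ft_force"],o["eef_pos"])
snap("wrist","F");snap("side","F")
E
```

```text
False
[0.48844287 0.19045178 0.0049918 ]
0.033304179215936855 6.1083 [-0.98854038  0.59928843  7.50774351] [0.48921093 0.19076793 0.00578143]
```

View pics/wristF.png

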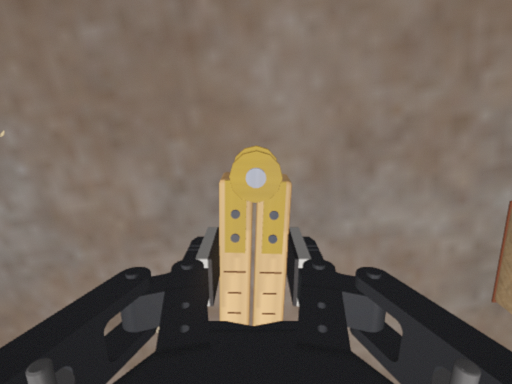

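View pics/sideF.png

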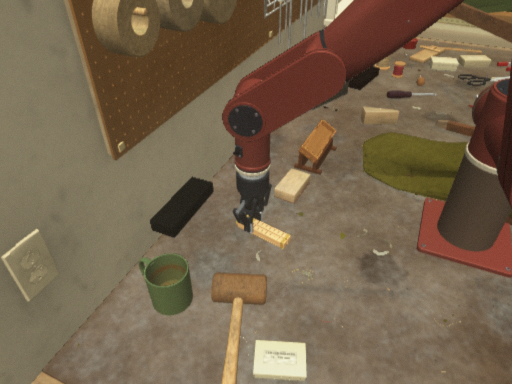

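Both arms are shut side by side between the fingers. The hinge is at (256,178) and the gauge is in line with the tool. I'll find the hinge position and regrasp at the middle of the gauge.

```bash
python3 - <<'E' 2>/dev/null
from plant import *
from h import *
z=np.load("pics/wristF.npz");K=z["K"];T=z["T"]
def hit(c,h):
    r=T[:3,:3]@np.linalg.solve(K,[c[0],c[1],1]);o=T[:3,3];return (o+r*(h-o[2])/r[2])[:2]
h=hit((256,178),.024);e=hit((253,320),.02);print(h,e,(e-h)/np.linalg.norm(e-h))
bi=np.array([-0.98816,0.15341]); o=observe()
t=o["eef_pos"][:2]; print("grip from pin",(t-h)@bi)
gripper_to(.06)
s=.064-(t-h)@bi; p=t+s*bi
move_l((*t,.008),feed=.05); move_l((*p,.007),feed=.06)
gripper_to(.032,f_grip=40);hold(.2)
o=observe();print(o["opening"],o["time_s"],o["ft_force"],o["eef_pos"])
move_l((*p,.13),feed=.15);hold(.3)
o=observe();print(o["opening"],o["time_s"],o["ft_force"],o["eef_pos"])
snap("wrist","H");snap("side","H")
E
```

```text
[0.52935723 0.18296677] [0.45391596 0.19597117] [-0.98546607  0.16987235]
grip from pin 0.04090912231149593
0.03262747919485334 7.9417 [0.52956753 0.21917426 5.35258335] [0.4669434  0.19448549 0.00746664]
0.03271102492543199 9.2083 [-0.34358868  1.0025286  -2.49027521] [0.46592219 0.19421197 0.12925794]
```

View pics/wristH.png

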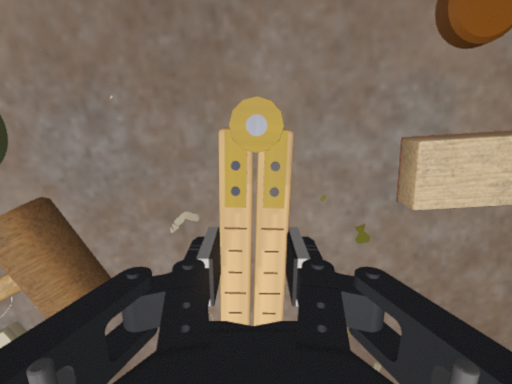

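View pics/sideH.png

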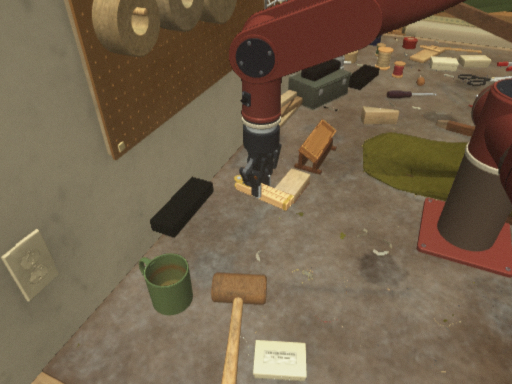

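The gauge is held folded, with the hinge at (256,125) in the wrist view and nothing disturbed. I'll measure how it sits in the grip and check reachability for the placing.

```bash
cat > pl.py <<'E'
from h import *
l=np.array([0.043,0.999,0]);l/=np.linalg.norm(l)
hx=np.array([l[1],-l[0],0]); n=-.5*hx+np.array([0,0,.8660254]); up=.8660254*hx+np.array([0,0,.5])
C=np.array([0.4405,-0.1815,0.065])
RT=ori(-n,-up)
E
python3 - <<'E' 2>/dev/null
from plant import *
from pl import *
o=observe();R=Ro.from_euler('xyz',o["tcp_rot"]).as_matrix();t=o["eef_pos"]
p,P,d=cloud("pics/wristH.npz")
z=np.load("pics/wristH.npz");K=z["K"];T=z["T"]
for h in (.0165,):
    r=T[:3,:3]@np.linalg.solve(K,[256,125,1]);q=T[:3,3]+r*((t[2]+h-T[2,3])/r[2]);print("pin in tool",R.T@(q-t))
for u,v in [(256,125),(235,150),(275,150),(235,210),(272,210),(236,270),(268,270),(236,310),(268,310)]: print((u,v),(R.T@(np.median(P[v-1:v+2,u-1:u+2].reshape(-1,3),0)-t)).round(4))
print("toolz",RT[:,2])
for k in (.12,.06,.0075): print(inverse_kinematics(C+k*n,rpy(RT)))
print(o["q"])
E
```

```text
pin in tool [-0.01654209  0.00150461 -0.06325646]
(256, 125) [-0.0148  0.0015 -0.0632]
(235, 150) [-0.0122 -0.0077 -0.0522]
(275, 150) [-0.012   0.0101 -0.0522]
(235, 210) [-0.0115 -0.0083 -0.0238]
(272, 210) [-0.0107  0.0094 -0.0234]
(236, 270) [-0.0108 -0.0082  0.0085]
(268, 270) [-0.0107  0.0079  0.0083]
(236, 310) [-0.0109 -0.0086  0.0321]
(268, 310) [-0.0105  0.0082  0.0321]
toolz [0.04300323 0.99907493 0.        ]
[-0.96755239 -0.68327504  2.47703473  0.47404682  1.06426701  2.04340976]
[-0.8834407  -0.48352544  2.47058896  0.51561239  0.85626356  2.01738872]
[-0.8201175  -0.28840417  2.44166227  0.58692877  0.68553503  1.96061068]
[2.38548078e-01 3.31993486e-02 1.93226085e+00 9.47632454e-06
 1.17685583e+00 1.96339868e+00]
```

```bash
python3 - <<'E' 2>/dev/null
from plant import *
from pl import *
movep(C+.12*n,rpy(RT));hold(.3)
o=observe();print(o["opening"],o["time_s"],o["eef_pos"]-(C+.12*n))
snap("wrist","I");snap("side","I")
E
```

```text
0.03271646011255323 11.05 [ 3.02088413e-04  5.69199144e-04 -6.85094064e-05]
```

View pics/wristI.png

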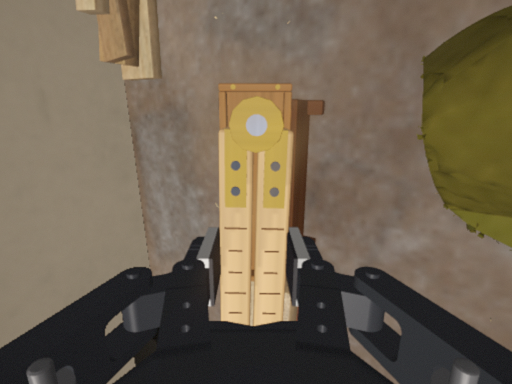

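View pics/sideI.png

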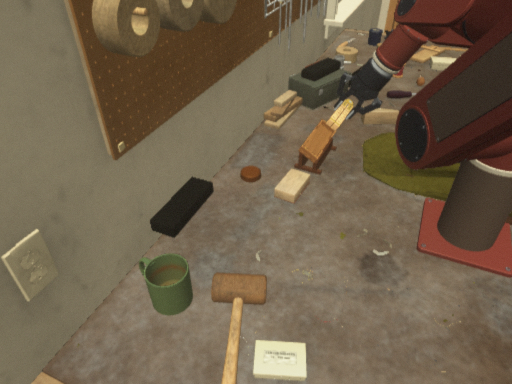

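The gauge (columns 220–292) is centred over the tray (outer columns 219–291), and its axis is in line with the tray. Next I descend along the floor's normal.

```bash
python3 - <<'E' 2>/dev/null
from plant import *
from pl import *
move_l(C+.03*n,feed=.12); hold(.2)
a=observe()
r=move_l(C+.004*n,feed=.025,max_force=7)
o=observe();print(r,(o["eef_pos"]-C)@np.stack([up,l,n],1),o["ft_force"]-a["ft_force"],o["opening"],o["time_s"])
hold(.4)
o=observe();print((o["eef_pos"]-C)@np.stack([up,l,n],1),o["ft_force"]-a["ft_force"])
snap("wrist","J");snap("side","J")
E
```

```text
True [-0.00025787  0.00014037  0.00810993] [-4.67841725  0.22123858  6.8578567 ] 0.032770193816663705 13.0667
[-0.00039564  0.00017512  0.00813488] [-0.97159968 -1.71244071  7.27745033]
```

View pics/wristJ.png

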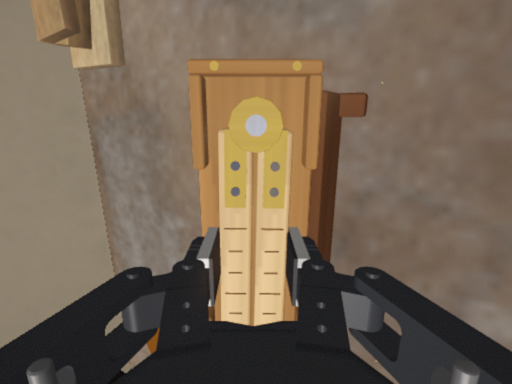

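Run:
```python
import cv2
p=cv2.imread("pics/sideJ.png")[60:200,250:420]; cv2.imwrite("pics/Jc.png",cv2.resize(p,None,fx=4,fy=4,interpolation=cv2.INTER_CUBIC))
```

```text
(no output)
```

View pics/Jc.png

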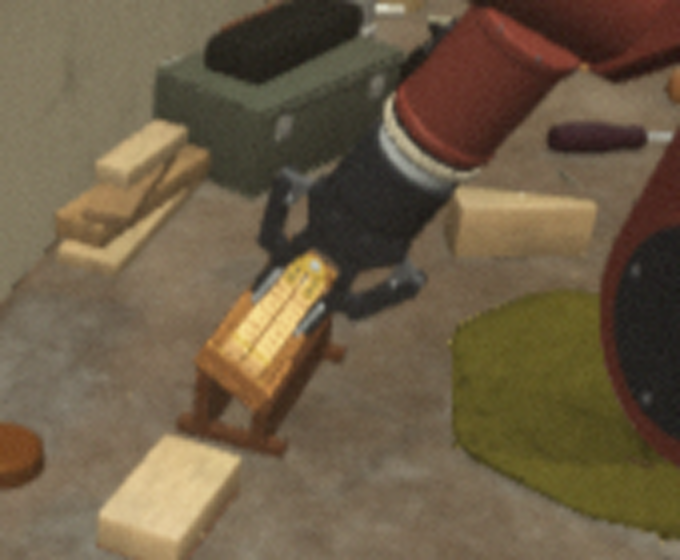

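The gauge sits between the walls, centred, and contact came at the expected height (TCP 8.1 mm above the floor). I'll check the depth of the arm tops against the floor before releasing.

Run:
```python
from pl import *
p,P,d=cloud("pics/wristJ.npz"); B=np.stack([up,l,n],1)
for u,v in [(256,125),(235,145),(275,145),(235,210),(275,210),(236,300),(268,300),(220,95),(256,90),(290,95),(198,120),(315,120),(212,200),(300,200)]: print((u,v),((np.median(P[v-1:v+2,u-1:u+2].reshape(-1,3),0)-C)@B*1000).round(1))
```

```text
(256, 125) [ -1.5 -62.4  23.5]
(235, 145) [  7.8 -53.6  20.7]
(275, 145) [-10.1 -53.5  20.1]
(235, 210) [  8.4 -22.7  19.5]
(275, 210) [-10.8 -22.8  18.8]
(236, 300) [ 8.5 26.8 19.4]
(268, 300) [-8.1 26.9 19.2]
(220, 95) [ 16.1 -75.8  -1.1]
(256, 90) [ -1.7 -78.1  -0.2]
(290, 95) [-18.5 -75.8  -0.7]
(198, 120) [ 25.1 -64.1  12.6]
(315, 120) [-28.6 -64.2  13.2]
(212, 200) [ 21.9 -21.6  -0.6]
(300, 200) [-25.8 -21.6  -0.8]
```

The arm tops are at 19–20 mm and the floor at about 0, so the gauge is flat and seated. Releasing now.

```bash
python3 - <<'E' 2>/dev/null
from plant import *
from pl import *
gripper_to(.055);hold(.3)
t=observe()["eef_pos"]
move_l(t+.10*n,feed=.12);hold(.2)
print(observe()["time_s"],observe()["opening"])
snap("wrist","K");snap("side","K")
B=np.stack([up,l,n],1)
p,P,d=cloud("pics/wristK.npz")
p=cv2.imread("pics/sideK.png")[60:200,250:420]; cv2.imwrite("pics/Kc.png",cv2.resize(p,None,fx=4,fy=4,interpolation=cv2.INTER_CUBIC))
E
```

```text
15.3917 0.055177631427869724
```

View pics/wristK.png

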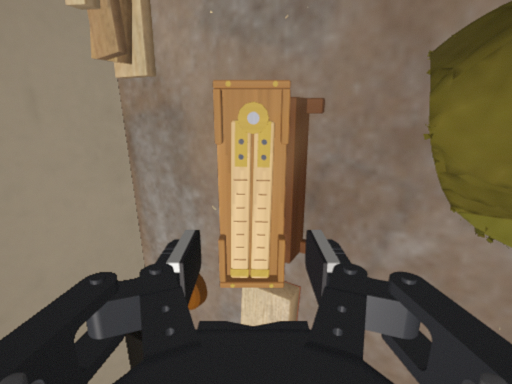

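View pics/Kc.png

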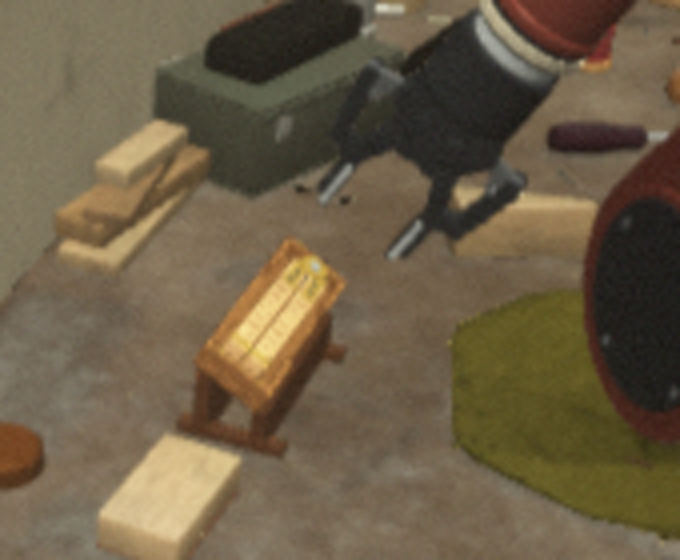

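Run:
```python
from pl import *
p,P,d=cloud("pics/wristK.npz"); B=np.stack([up,l,n],1)
for u,v in [(253,118),(240,165),(264,165),(241,260),(262,260),(253,95)]: print((u,v),((np.median(P[v-1:v+2,u-1:u+2].reshape(-1,3),0)-C)@B*1000).round(1))
from plant import *
hold(.3); job_done(); print("done")
```

```text
(253, 118) [ -1.8 -61.8  23. ]
(240, 165) [  8.1 -25.4  20.4]
(264, 165) [-11.1 -25.4  20.4]
(241, 260) [ 8.2 59.9 19.2]
(262, 260) [-10.1  59.4  19.1]
(253, 95) [ -2.6 -79.5  -0.8]
the job is handed in; nothing more can be done
done
```

The gauge is folded shut and lying flat in the sloping case. I released it and handed the job in at about 16 s of the 45 s allowed. The hand-in reports no verdict.

- **Folding:** I squeezed the arms together about 40 mm from the pin, and they closed to 33 mm across. I then regrasped the gauge at its middle.
- **Placing:** I lowered it along the floor's normal until it touched. Contact came with the TCP 8.1 mm above the floor, which is where I expected it, and I let go after checking it was seated.
- **Last check, with the gripper clear:** The arms lay parallel and side by side, with their tops 19–20 mm above the floor plane. The hinge pin was 2 mm off the case's centre line. The gauge's middle was within about 3 mm of the floor's centre in both directions.
- **Other things on the bench:** No contact with the wax, block or mug was planned. The side pictures showed the block still in place, and the mug was unmoved when I carried the gauge over the case. I did not measure any of the three again after placing.

No check failed. The only small disagreement was an arm-top height difference of about 1 mm between the hinge end and the tips. That is about 0.015 rad, close to the depth noise and well inside the 0.10 rad limit.

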